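Wedge up the sample block on the inspection bench and hold it

ROBOT

A 6-joint arm with a two-finger parallel gripper is mounted at the origin on the work surface. World frame = base frame: x ahead of the robot, y to its left, z up, the work surface at z = 0. Lengths are in mm, angles in rad, forces in N, time in s.
With the tool pointing down it reaches from about 300 to 775 mm from the base axis. Payload 14.6 kg.
Tool frame: the origin (TCP) lies between the finger pads; the fingertips stand ahead of it and the grasp point (between the pads) lies 11 mm behind it (manip.finger_overhang is the z of the fingertips in the tool frame, in mm); z points along the fingers, y is the line along which they close (so a half turn about z gives the same grasp; the last joint's range is limited). The gripper opens to 94 mm and grips with 3 to 60 N. Pads are 16 mm wide; open, the fingers measure 119 mm over their backs; the gripper's body (75 mm by 177 mm) begins 78 mm behind the grasp point.
Start: joints at [-1.323, 0.3, 1.521, -0, 1.321, -0.067], TCP at [170.287, -522.964, 213.446] pointing down, gripper open.
Joint ranges: [-3.03, 3.03], [-0.79, 2.21], [0.23, 2.52], [-1.04, 4.18], [0, 3.07], [-2.55, 2.55]. Speed limits (rad/s): [2.22, 2.22, 2.57, 3.14, 3.14, 3.14].

INTERFACE

Orientations are given as [roll, pitch, yaw] about the fixed x, y, z axes, in that order (R = Rz(yaw) Ry(pitch) Rx(roll)).
In Python, from cell import manip gives the robot as it stands.
- The arm moves only by the tool jog_arm, never from a script. Its argument "series" is a list of rows, each a list of 7 numbers: the shift along the world's x, y, z as a fraction of full scale, then the turn, a rotation vector about the world's x, y, z as a fraction of full scale, then the closure, from 0 (fully open) to 1 (shut). In form: [[dx, dy, dz, wx, wy, wz, fingers], ...]. A call has 1 to 8 rows; each row is the pose to reach, as a shift and turn from the pose commanded when the call began; what a row does not reach only later rows make up. Full scale, the value 1, is 120 mm for a shift and 90 degrees for a turn. A row lasts 1/12 s, in which the tool goes at most 41.7 mm and 7.16 degrees, less where a joint would pass 70% of its speed; a pose out of reach is approached as far as the arm can. A call with a number of a shift or a turn outside -1 to 1 is refused whole. A call with a gripper value outside its range is refused whole. The fingers move at their own pace and stop on an object; "grip_force" is the grip in N (left out, the last holds). Time passes only in rows, so rows that repeat a pose let the fingers close. It gives the time, the measured TCP pose, the force, the opening and the grip force at its end, in the units of the state.
- manip.read_state(): the state, without advancing time (a new reading comes with each control period).
- manip.camera(name): name is "scene" or "top" or "wrist"; returns a dict with "frame" (420x560x3 uint8, red, green, blue), "vfov" (degrees; the focal length in pixels is half the picture's height over the tangent of half this angle, whatever the lens; pixels are square), "cx", "cy" (the principal point, pixels), "k1" (the pictures are not rectified: a ray, as slopes to the right and down, at radius r is drawn at 1 + k1 r^2 times it, then the intrinsics apply), "R" (3x3) and "t" (3): a world point X has camera coordinates R X + t; the wrist camera has in their place "hand_eye" (4x4, takes a point from camera to tool coordinates, whose origin is the TCP and whose axes are the flange's). Camera axes: x right, y down, z forward; pixel columns grow to the right and rows downward; lengths in mm; the calibration is good to about 2 mm. A picture is of the moment at which its call begins: read the wrist's pose just before it. There is no depth.
- manip.sign_off(): hands the job in; it is judged then, once.
The state is a dict: "clock": time; "joints": joint angles; "qd": joint speeds; "effort": joint torques, N m; "eef_pos": TCP position; "eef_rot": TCP orientation; "wrist_force": force on the tool from outside, world axes, zero at the start; "moment": the same for the moment, N m; "finger_gap": finger opening in mm; "finger_force": force on a finger pad.
Only numpy, scipy, OpenCV 4.12 (cv2) and the standard library are available. Lean on these libraries where they do the work, as an engineer would, in place of code of your own. Each camera call takes 0.05 s, during which the arm holds its last target. There are 200 camera calls.

TASK

Pull the wedge by its upright handle out of its holder, set its foot flat on the steel base plate in front of the sample block and push it nose first into the tunnel under the block until the block's whole front end has just lifted off the base, about 4 mm, while its rear end stays down in its place by the fence. Touch the block only with the wedge, and leave the other things on the bench where they are. Finish while still holding the wedge in the gripper with the block resting on it; do not let go.

Things in the scene. Friction and masses are not known exactly. Their poses are not given: they have to be found in the camera images.
- wedge: Wedge, 160 g: steel foot 80 long, 26 wide, black upright handle (20 along x, 14 along y, from 18 to 125 high). Origin: foot's underside on the handle's axis; x to the nose, z up. Foot from x -7 to the nose at x 73; its ramp rises evenly from 2 high at the nose to 18 high at x 7 (slope 0.242). Starts upright in the holder, on its floor, 4 above the table.
- holder: Fixed open grey plastic holder (an upright rectangular cup) for the wedge, outside 108 x 48 x 50 high, walls and floor 4 thick. Origin: centre of its underside on the table, z up, x along its length; the wedge's handle stands near the -x end and its nose points to +x.
- base_front (a point): Point on top of the fixed dark steel base plate, midway across, under the block's front edge to within 2; z up, x towards the block and fence: the push direction. Plate 8 thick, 110 wide, from 107.5 before to 107.5 beyond this point; the part before it is free apron. Fence face 92.5 beyond, 14 high; lugs as high, 2 beside the block's rear corners.
- block: Loose aluminium bridge-shaped block 90 (x) x 84 (y) x 26 high, boss 8 high on top, 0.4 to 0.8 kg. Origin: centre of underside. Two feet 18 wide, 8 high along its sides; between them a tunnel 48 wide, 8 high, open at front (-x) and rear. Rear 1 to 4 clear of the fence; pushing may slide it back to the fence. Friction 0.5 to 0.7: the wedge stays in when it stops.
- block_left (a point): Lower front corner of the block: front end of the foot on its +y side, at the middle of that foot's width, on its underside (33 to the left of the tunnel's middle). Its height above the base plate's top is the lift on that side.
- block_right (a point): The same on the -y foot, 33 to the right of the tunnel's middle.
- block_rear (a point): Rear end of the block, midway across, at the level of the feet's underside.
- collar: Loose steel ring 34 across, 14 high, lying between the task's things. Bystander.
- gauge_block: Loose steel bar 35 x 12 x 12, lying between the task's things. Bystander.
- jar: Loose pale jar with white cap, 56 across, 65 high. Bystander.
- caliper: Loose steel caliper, 200 long, lying flat. Bystander.
- driver: Loose screwdriver lying on the table. Bystander.
- parts_case: Loose white plastic case, 90 x 60 x 25. Bystander.
Not all that is in view belongs to the job. There is more than one size of the wedge; the job needs the middle-sized.

How it is judged (in metres and radians):
On the way, in this order (a step that is already met when the one before it is completed fails the run):
1. The wedge has been pulled up clear of its holder in the gripper (z of wedge in the frame of holder above 0.052 m and contact force between the fingers and wedge above 1 N), for 0.1 s.
2. The wedge's foot has been set flat on the base plate in front of the block, nose towards it (z of wedge in the frame of base_front below 0.005 m and angle between wedge's own z axis and vertical below 0.12 rad and angle between the x axis of wedge and the x axis of base_front, either way round below 0.3 rad and x of wedge in the frame of base_front between -0.13 and -0.045 m and y of wedge in the frame of base_front between -0.02 and 0.02 m), for 0.1 s.
At the end, for the whole second after the job is handed in: Block: both front corners 1.5 to 8 mm above the plate, rear on the plate (3 mm) and in its place (at least 80 mm behind the base point, 6 mm sideways), at rest, borne by the wedge (over 0.5 N), untouched by the robot. Wedge: upright (0.12 rad), foot within 5 mm of the plate, gripped (over 2 N) (z of block_left in the frame of base_front between 0.0015 and 0.008 m and z of block_right in the frame of base_front between 0.0015 and 0.008 m and z of block_rear in the frame of base_front between -0.003 and 0.003 m and x of block_rear in the frame of base_front above 0.08 m and y of block_rear in the frame of base_front between -0.006 and 0.006 m and contact force between wedge and block above 0.5 N and contact force between the fingers and wedge above 2 N and contact force between each of the arm, the fingers and block below 0.2 N and z of wedge in the frame of base_front below 0.005 m and angle between wedge's own z axis and vertical below 0.12 rad and linear speed of block below 0.02 m/s); the arm keeps its last pose, push and grip.
It fails at once if The robot touches the block (contact force between any of the fingers, the arm and block above 1 N).
It fails at once if The block is shoved out of its place (distance of block_rear from where it was at the start of the episode above 0.02 m).
It fails at once if A bystander is moved more than 25 mm (distance of any of collar, gauge_block, jar, caliper, driver, parts_case from where it was at the start of the episode above 0.025 m).
It also fails if it takes over 45 s, if anything falls off the work surface, if the arm or the gripper's body presses on something with over 40 N, if the wrist force passes 120 N, or if a joint passes its speed limit or range.

## Working session

There is one attempt and no reset: what is moved stays moved. The work goes in short steps, Python scripts to look and compute and a tool call to move; the robot and the scene stay as the last step left them, time stands still between calls to the robot, and variables do not carry over. Pictures are saved under pics/ and viewed, at most 10 in all, crops included, and the job is handed in when it is done.

Besides the shell and the picture viewer there is one more tool, called after ">>>" in YAML: its name, and indented under it one key for each argument. jog_arm: Moves the arm, as the interface text tells. Its arguments: {"type":"object","properties":{"series":{"type":"array"},"grip_force":{"type":"number"}},"required":["series"]}

```bash
ls; mkdir -p pics; cat > h.py <<'E'
import numpy as np, cv2, sys
from cell import manip
def cam(n):
    c=manip.camera(n); c['f']=c['frame'].shape[0]/2/np.tan(np.radians(c['vfov'])/2); return c
def ray(c,u,v):
    f=c['f']; K=np.array([[f,0,c['cx']],[0,f,c['cy']],[0,0,1.]])
    p=cv2.undistortPoints(np.array([[[u,v]]],float),K,np.array([c['k1'],0,0,0,0.]))[0,0]
    R=np.array(c['R']);t=np.array(c['t'])
    return -R.T@t, R.T@np.array([p[0],p[1],1.])
def onz(c,u,v,z):
    o,d=ray(c,u,v); return (o+d*(z-o[2])/d[2]).round(1)
def proj(c,X):
    f=c['f'];K=np.array([[f,0,c['cx']],[0,f,c['cy']],[0,0,1.]])
    R=np.array(c['R']);t=np.array(c['t'],float)
    return cv2.projectPoints(np.array(X,float).reshape(-1,1,3),cv2.Rodrigues(R)[0],t,K,np.array([c['k1'],0,0,0,0.]))[0][:,0]
def save(c,n): cv2.imwrite('pics/'+n,cv2.cvtColor(c['frame'],cv2.COLOR_RGB2BGR))
E
python3 - <<'E'
from h import *
import pickle
for n in ('scene','top'):
    c=cam(n); save(c,n+'0.png'); pickle.dump(c,open(n+'.pkl','wb'))
    print(n,{k:np.round(v,3).tolist() for k,v in c.items() if k!='frame'})
print(manip.read_state(), manip.finger_overhang)
E
```

```text
pics
scene {'vfov': 50.217, 'cx': 280.235, 'cy': 207.322, 'k1': 0.042, 'R': [[0.192, 0.981, 0.01], [0.69, -0.128, -0.713], [-0.698, 0.144, -0.701]], 't': [-94.232, -368.565, 1513.98], 'f': 448.133}
top {'vfov': 54.888, 'cx': 286.53, 'cy': 209.828, 'k1': -0.012, 'R': [[0.091, -0.996, 0.002], [-0.972, -0.089, -0.215], [0.215, 0.017, -0.977]], 't': [-52.764, 584.35, 1085.801], 'f': 404.368}
{'clock': 0.1, 'joints': array([-1.32259383e+00,  3.00440671e-01,  1.52150722e+00, -6.74931013e-06,
        1.32072158e+00, -6.66177088e-02]), 'qd': array([-0.00099922, -0.00176396, -0.00125877, -0.00119659, -0.00048221,
       -0.0008826 ]), 'effort': array([ 1.83628421e-03, -5.32640791e+01, -3.53283477e+01,  7.08981883e-02,
        2.34522385e-02, -4.65933510e-05]), 'eef_pos': array([ 170.23497591, -522.75065356,  212.9342667 ]), 'eef_rot': array([-3.14051778e+00, -6.51593034e-05,  3.14821845e-01]), 'wrist_force': array([-0.45721602,  0.71933711, -0.10552707]), 'moment': array([ 0.02421385, -0.01594087,  0.00153815]), 'finger_force': 0.0, 'finger_gap': 93.70521735230497} 8.0
```

View pics/scene0.png

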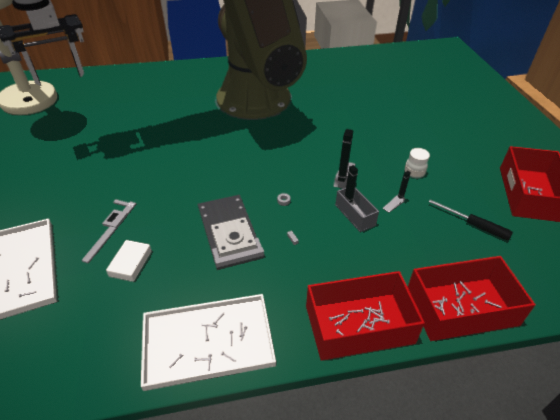

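View pics/top0.png

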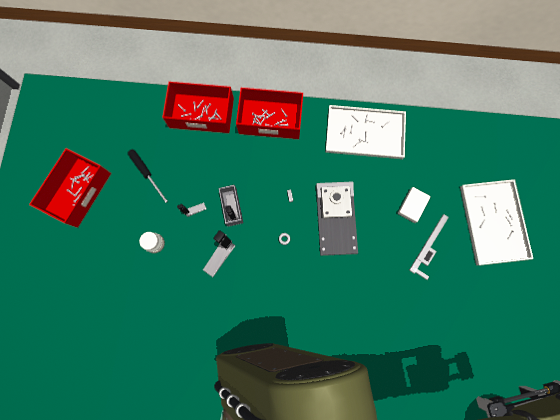

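The scene view shows the wedge in its holder at (356,205), with decoy wedges at (346,150) and (403,185). The base plate and block are at (230,230). In the top view the holder is at (231,205), the plate at (337,218), the collar at (285,239) and the gauge at (290,196).

```bash
python3 - <<'E'
from h import *
import pickle
t=pickle.load(open('top.pkl','rb'));s=pickle.load(open('scene.pkl','rb'))
def crop(c,x,y,w,h,k): return cv2.resize(c['frame'][y:y+h,x:x+w],None,fx=k,fy=k,interpolation=cv2.INTER_CUBIC)
a=crop(t,312,175,50,85,6); b=crop(t,205,180,50,50,6); d=crop(s,195,190,75,80,5); e=crop(s,325,160,60,75,4)
im=np.zeros((600,800,3),np.uint8)
for c,(x,y) in ((a,(0,0)),(b,(300,0)),(e,(300,300)),(d[:, :],(600,0))):
    c=c[:600-y,:800-x]; im[y:y+c.shape[0],x:x+c.shape[1]]=c
cv2.imwrite('pics/m1.png',im[:,:,::-1])
E
```

```text
(no output)
```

View pics/m1.png

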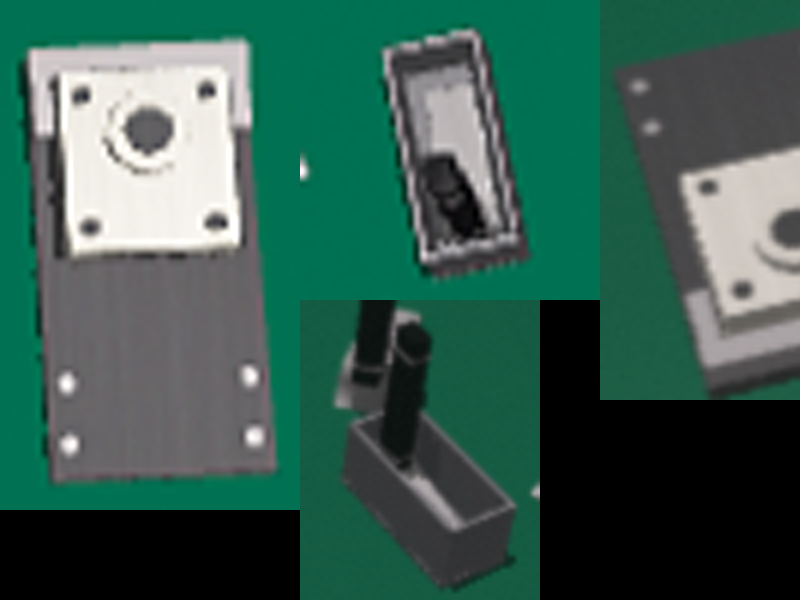

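```bash
python3 - <<'E'
from h import *
import pickle
t=pickle.load(open('top.pkl','rb'));s=pickle.load(open('scene.pkl','rb'))
A=lambda x,y:(312+x/6-.4,175+y/6-.4); B=lambda x,y:(205+(x-300)/6-.4,180+y/6-.4); E=lambda x,y:(325+(x-300)/4-.4,160+(y-300)/4-.4)
print('campos',-t['R'].T@t['t'],-s['R'].T@s['t'])
for n,p,z in (('plateFL',(52,482),8),('plateFR',(275,470),8),('rear fenceL',(28,47),22),('rear fR',(248,40),22),('lugL',(40,137),22),
 ('blkFL',(72,257),34),('blkFR',(240,246),34),('blkRL',(60,72),34),('blkRR',(230,67),34)):
    print(n,onz(t,*A(*p),z))
for p in ((384,48),(478,32),(524,240),(422,262)): print('holder',onz(t,*B(*p),50))
for p in ((350,427),(420,385),(515,507),(460,525)): print('holder s',onz(s,*E(*p),50))
print('handle s',onz(s,*E(412,338),129))
for x,y in((440,165),(475,228)): print('handle t',onz(t,*B(x,y),129),onz(t,*B(x,y),22))
E
```

```text
campos [ 340.14882715  -19.42652752 1186.22716887] [1329.39234272 -172.67970779  799.8446554 ]
plateFL [ 473.9 -108.4    8. ]
plateFR [ 489.6 -216.1    8. ]
rear fenceL [687.6 -79.6  22. ]
rear fR [ 701.3 -188.8   22. ]
lugL [642. -89.  22.]
blkFL [ 580.5 -108.2   34. ]
blkFR [ 593.4 -189.    34. ]
blkRL [672.7 -95.7  34. ]
blkRR [ 683. -179.   34.]
holder [637.7 203.9  50. ]
holder [649.9 159.4  50. ]
holder [549.6 125.4  50. ]
holder [534.5 172.5  50. ]
holder s [553.1 130.7  50. ]
holder s [523.1 185.6  50. ]
holder s [638.5 207.   50. ]
holder s [646.8 170.2  50. ]
handle s [567.2 156.1 129. ]
handle t [565.5 156.6 129. ] [588.3 174.4  22. ]
handle t [538.4 137.6 129. ] [558.5 153.5  22. ]
```

Estimates from these points:

| Item | Position | Yaw |
|---|---|---|
| base_front | (588, -148.3) | 0.133 |
| Holder | centre (593, 165) | about 0.31 |
| Wedge handle | (565, 156) | not measured separately |

The tool yaw is already 0.315, so I'll move over now.

>>> jog_arm:
  series:
    - [0.55,0.94,0.4,0,0,0,0.4]
    - [0.55,0.94,0.4,0,0,0,0.4]
    - [0.55,0.94,0.4,0,0,0,0.4]
    - [0.55,0.94,0.4,0,0,0,0.4]

```text
clock: 0.43
eef_pos: [238.0, -407.4, 263.3]
eef_rot: [3.14, -0.001, 0.317]
wrist_force: [0.6, 0.3, -0.2]
finger_gap: 70.9
finger_force: 0.0
```

>>> jog_arm:
  series:
    - [0.55,0.94,0,0,0,0,0.4]
    - [0.55,0.94,0,0,0,0,0.4]
    - [0.55,0.94,0,0,0,0,0.4]
    - [0.55,0.94,0,0,0,0,0.4]

```text
clock: 0.77
eef_pos: [304.1, -293.6, 261.4]
eef_rot: [-3.141, -0.001, 0.318]
wrist_force: [-0.0, 0.6, 0.6]
finger_gap: 56.5
finger_force: 0.0
```

>>> jog_arm:
  series:
    - [0.55,0.94,0,0,0,0,0.4]
    - [0.55,0.94,0,0,0,0,0.4]
    - [0.55,0.94,0,0,0,0,0.4]
    - [0.55,0.94,0,0,0,0,0.4]

```text
clock: 1.1
eef_pos: [370.1, -180.8, 261.3]
eef_rot: [-3.141, -0.001, 0.319]
wrist_force: [0.4, -0.2, -0.2]
finger_gap: 56.2
finger_force: 0.0
```

>>> jog_arm:
  series:
    - [0.55,0.94,0,0,0,0,0.4]
    - [0.55,0.94,0,0,0,0,0.4]
    - [0.55,0.94,0,0,0,0,0.4]
    - [0.55,0.94,0,0,0,0,0.4]

```text
clock: 1.43
eef_pos: [436.1, -68.2, 261.1]
eef_rot: [-3.141, -0.0, 0.318]
wrist_force: [-0.5, -0.5, -0.4]
finger_gap: 56.3
finger_force: 0.0
```

>>> jog_arm:
  series:
    - [0.55,0.94,0,0,0,0,0.4]
    - [0.55,0.94,0,0,0,0,0.4]
    - [0.55,0.94,0,0,0,0,0.4]
    - [0.55,0.94,0,0,0,0,0.4]

```text
clock: 1.77
eef_pos: [502.1, 44.2, 260.6]
eef_rot: [-3.141, 0.001, 0.318]
wrist_force: [-1.1, -0.9, -0.1]
finger_gap: 56.4
finger_force: 0.0
```

```bash
cat >> h.py <<'E'
from scipy.spatial.transform import Rotation
def wrist():
    st=manip.read_state(); c=cam('wrist'); H=np.array(c['hand_eye'])
    T=np.eye(4);T[:3,:3]=Rotation.from_euler('xyz',st['eef_rot']).as_matrix();T[:3,3]=st['eef_pos']
    W=np.linalg.inv(T@H); c['R']=W[:3,:3];c['t']=W[:3,3]; return c,st
E
python3 - <<'E'
from h import *
import pickle
c,st=wrist(); save(c,'w1.png'); pickle.dump(c,open('w1.pkl','wb'))
print(st['clock'],st['eef_pos'],st['eef_rot'],st['joints'],c['hand_eye'],-c['R'].T@c['t'])
E
```

```text
1.7667 [502.07548422  44.20526007 260.6078919 ] [-3.14081868e+00  6.29496903e-04  3.17605969e-01] [1.48502101e-02 1.63147477e-01 1.57881169e+00 5.59174393e-04
 1.40046514e+00 1.26794580e+00] [[-1.90388551e-04 -9.66388069e-01 -2.57087657e-01  7.42547475e+01]
 [ 9.99999974e-01 -1.51148657e-04 -1.72393679e-04  1.35879582e+00]
 [ 1.27740741e-04 -2.57087683e-01  9.66388073e-01 -1.70213746e+02]
 [ 0.00000000e+00  0.00000000e+00  0.00000000e+00  1.00000000e+00]] [573.18369788  66.01197947 430.77375887]
```

View pics/w1.png

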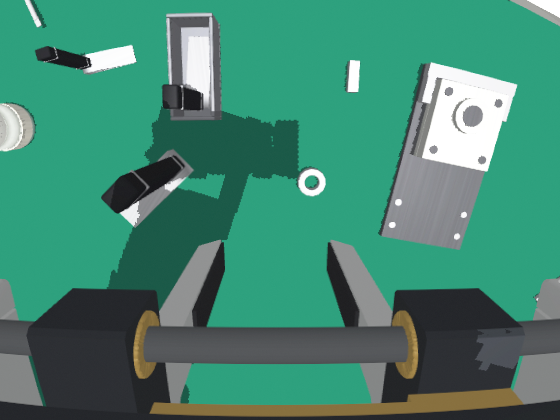

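The wrist view shows the holder at (193,68) and the wedge handle's top at about (172,97). The big decoy's handle top is at (125,190), and the base plate is at (445,155). I'll zoom in on the holder and the block.

```bash
python3 - <<'E'
from h import *
import pickle
c=pickle.load(open('w1.pkl','rb'))['frame']
f=lambda x,y,w,h,k: cv2.resize(c[y:y+h,x:x+w],None,fx=k,fy=k,interpolation=cv2.INTER_CUBIC)
im=np.zeros((600,800,3),np.uint8)
a=f(155,5,75,120,5);b=f(375,55,145,200,2.9)[:600,:425]
im[:a.shape[0],:375]=a; im[:b.shape[0],375:375+b.shape[1]]=b
cv2.imwrite('pics/m2.png',im[:,:,::-1])
E
```

```text
(no output)
```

View pics/m2.png

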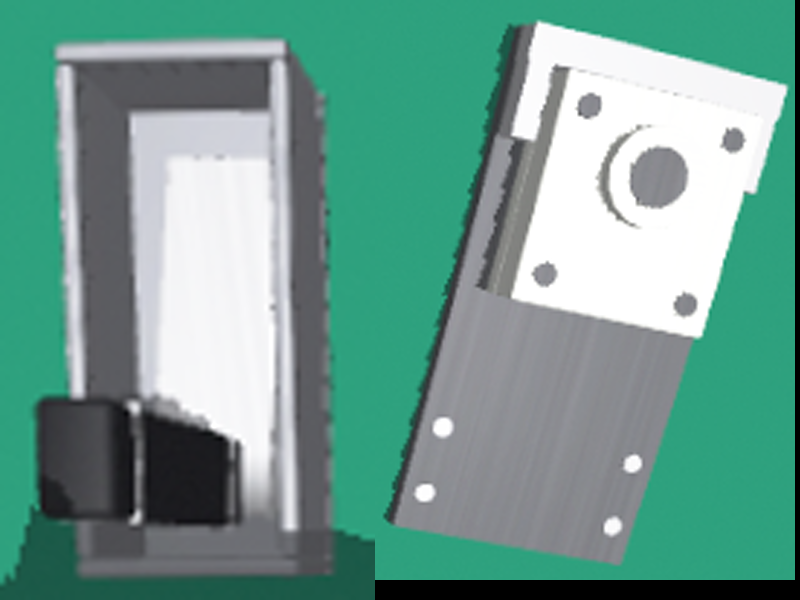

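```bash
python3 - <<'E'
from h import *
import pickle
c=pickle.load(open('w1.pkl','rb')); t=pickle.load(open('top.pkl','rb'))
A=lambda x,y:(155+x/5-.4,5+y/5-.4); B=lambda x,y:(375+(x-375)/2.9-.3,55+y/2.9-.3)
print('f',c['f'])
P=lambda n,p,z,F: print(n,onz(c,*F(*p),z))
for p in ((57,47),(285,40),(78,572),(298,572)): P('rim',p,50,A)
for p in ((38,400),(126,400),(126,520),(38,520),(82,460)): P('hand top',p,129,A)
P('hand base R',(240,524),22,A);P('hand base Rfar',(240,440),22,A)
P('noseL',(165,157),6,A);P('noseR',(270,157),6,A);P('sideL',(153,400),5,A)
for n,p,z in (('plFL',(388,522),8),('plFR',(621,564),8),('blFL',(513,298),34),('blFR',(700,338),34),('feRL',(537,22),22),('feRR',(787,87),22),('blRL',(570,67),34),('bl foot FL',(478,287),8)): P(n,p,z,B)
# decoy handle
for z in (130,150,170): print('decoy top',z,onz(c,122,190,z), onz(t,222,238,z))
E
```

```text
f 351.11348651755645
rim [636.  203.7  50. ]
rim [650.7 159.3  50. ]
rim [535.5 171.9  50. ]
rim [549.8 126.8  50. ]
hand top [568.5 163.6 129. ]
hand top [572.9 149.4 129. ]
hand top [554.1 144.3 129. ]
hand top [549.6 158.7 129. ]
hand top [561.3 154.  129. ]
hand base R [554.3 146.9  22. ]
hand base Rfar [572.1 151.9  22. ]
noseL [627.3 189.2   6. ]
noseR [634.4 166.1   6. ]
sideL [574.6 177.5   5. ]
plFL [ 474.7 -106.2    8. ]
plFR [ 489.3 -217.9    8. ]
blFL [ 582.8 -107.8   34. ]
blFR [ 593.8 -189.4   34. ]
feRL [685.2 -80.   22. ]
feRR [ 699.9 -188.8   22. ]
blRL [671.3 -94.3  34. ]
bl foot FL [ 582.8 -103.     8. ]
decoy top 130 [470.6 176.3 130. ] [481.  161.8 130. ]
decoy top 150 [477.4 169.  150. ] [478.3 158.4 150. ]
decoy top 170 [484.2 161.7 170. ] [475.6 155.  170. ]
```

The handle axis is at (561.3, 154.0) with yaw about 0.31. base_front is (588.5, -148) with yaw 0.131.

>>> jog_arm:
  series:
    - [0.493,0.915,0,0,0,0,0.4]
    - [0.493,0.915,0,0,0,0,0.4]
    - [0.493,0.915,0,0,0,0,0.4]
    - [0.493,0.915,0,0,0,0,0.4]
    - [0.493,0.915,-0.3,0,0,0,0.4]
    - [0.493,0.915,-0.6,0,0,0,0.4]
    - [0.493,0.915,-0.6,0,0,0,0.4]

```text
clock: 2.4
eef_pos: [557.0, 148.4, 182.9]
eef_rot: [-3.141, 0.01, 0.314]
wrist_force: [-1.2, 0.0, -1.1]
finger_gap: 56.3
finger_force: 0.0
```

```bash
python3 - <<'E'
from h import *
c,st=wrist(); save(c,'w2.png')
print(st['eef_pos'],st['eef_rot'])
p=st['eef_pos']
for z in (129,22): print(proj(c,[[561.3,154,z],[p[0],p[1],z]]))
E
```

```text
[556.96786647 148.36666422 182.87436342] [-3.14076965  0.01033453  0.31384311]
[[267.34289011 220.60507406]
 [273.39123904 228.94040629]]
[[269.88016205 187.18400519]
 [274.07368574 193.13327401]]
```

View pics/w2.png

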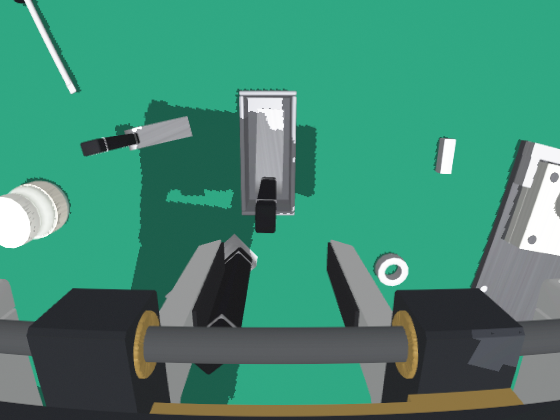

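The handle top is at (266,218), matching the predicted (267,220). Next I'll let the arm settle to find the commanded offset.

>>> jog_arm:
  series:
    - [0,0,0,0,0,0,0.4]
    - [0,0,0,0,0,0,0.4]
    - [0,0,0,0,0,0,0.4]

```text
clock: 2.7
eef_pos: [560.3, 150.4, 191.8]
eef_rot: [3.141, -0.003, 0.314]
wrist_force: [0.2, -1.1, -0.5]
finger_gap: 56.4
finger_force: 0.0
```

>>> jog_arm:
  series:
    - [0.01,0.03,-0.2,0,0,0,0.4]
    - [0.01,0.03,-0.45,0,0,0,0.4]
    - [0.01,0.03,-0.7,0,0,0,0.4]
    - [0.01,0.03,-0.9,0,0,0,0.4]
    - [0.01,0.03,-1,0,0,0,0.4]
    - [0.01,0.03,-1,0,0,0,0.4]
    - [0.01,0.03,-1,0,0,0,0.4]

```text
clock: 3.28
eef_pos: [561.3, 154.5, 70.8]
eef_rot: [3.141, -0.001, 0.315]
wrist_force: [-0.2, 0.1, -0.0]
finger_gap: 56.3
finger_force: 0.0
```

>>> jog_arm:
  series:
    - [0,0,0,0,0,0,0.9]
    - [0,0,0,0,0,0,0.9]
    - [0,0,0,0,0,0,0.9]
    - [0,0,0,0,0,0,0.9]
    - [0,0,0,0,0,0,0.9]
    - [0,0,0,0,0,0,0.9]
    - [0,0,0,0,0,0,0.9]
    - [0,0,0,0,0,0,0.9]
  grip_force: 50

```text
clock: 3.95
eef_pos: [560.6, 154.5, 69.5]
eef_rot: [-3.142, 0.0, 0.315]
wrist_force: [-0.2, -0.3, 0.7]
finger_gap: 14.1
finger_force: 50.0
```

>>> jog_arm:
  series:
    - [0,0,0.1,0,0,0,0.9]
    - [0,0,0.3,0,0,0,0.9]
    - [0,0,0.5,0,0,0,0.9]
    - [0,0,0.7,0,0,0,0.9]
    - [0,0,0.85,0,0,0,0.9]
    - [0,0,0.85,0,0,0,0.9]
    - [0,0,0.85,0,0,0,0.9]

```text
clock: 4.53
eef_pos: [560.8, 154.5, 172.2]
eef_rot: [3.141, -0.001, 0.315]
wrist_force: [0.2, 0.4, -2.0]
finger_gap: 13.8
finger_force: 50.0
```

>>> jog_arm:
  series:
    - [-0.06,-0.3,0,0,0,-0.03,0.9]
    - [-0.1,-0.5,0,0,0,-0.06,0.9]
    - [-0.15,-0.75,0,0,0,-0.09,0.9]
    - [-0.2,-1,0,0,0,-0.117,0.9]
    - [-0.2,-1,0,0,0,-0.117,0.9]

```text
clock: 4.95
eef_pos: [535.2, 30.6, 170.0]
eef_rot: [3.141, 0.003, 0.125]
wrist_force: [1.1, -0.4, -1.4]
finger_gap: 13.9
finger_force: 50.0
```

>>> jog_arm:
  series:
    - [-0.06,-0.3,0,0,0,0,0.9]
    - [-0.1,-0.5,0,0,0,0,0.9]
    - [-0.15,-0.75,0,0,0,0,0.9]
    - [-0.2,-1,0,0,0,0,0.9]
    - [-0.2,-1,0,0,0,0,0.9]

```text
clock: 5.37
eef_pos: [511.3, -89.0, 170.1]
eef_rot: [-3.142, 0.002, 0.128]
wrist_force: [0.1, 0.1, -2.1]
finger_gap: 14.1
finger_force: 50.0
```

>>> jog_arm:
  series:
    - [-0.06,-0.3,0,0,0,0,0.9]
    - [-0.11,-0.55,0,0,0,0,0.9]
    - [-0.12,-0.62,0,0,0,0,0.9]
    - [-0.12,-0.62,0,0,0,0,0.9]
    - [-0.12,-0.62,0,0,0,0,0.9]
    - [-0.12,-0.62,0,0,0,0,0.9]

```text
clock: 5.87
eef_pos: [498.4, -158.7, 171.0]
eef_rot: [-3.141, 0.001, 0.132]
wrist_force: [0.2, -0.4, -1.3]
finger_gap: 13.7
finger_force: 50.0
```

```bash
python3 - <<'E'
from h import *
import pickle
c,st=wrist(); pickle.dump(c,open('w3.pkl','wb')); print(st['eef_pos'],st['eef_rot'])
f=c['frame'][0:270,140:420]; im=cv2.resize(f,None,fx=2.2,fy=2.2,interpolation=cv2.INTER_CUBIC); print(im.shape)
cv2.imwrite('pics/w3.png',im[:,:,::-1])
E
```

```text
[ 498.39692468 -158.68127643  170.98201208] [-3.14094349e+00  6.44800376e-04  1.31999034e-01]
(594, 616, 3)
```

View pics/w3.png

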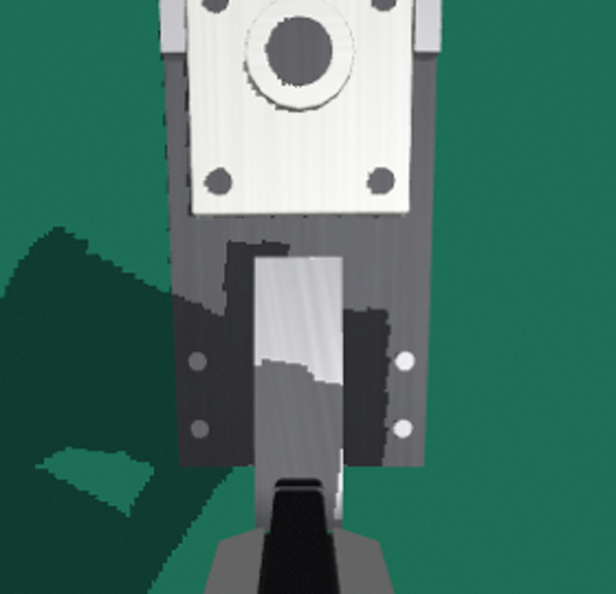

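The wedge is held straight, with its nose edge at (254–342, 257), the block's front edge at (192–409, 213) and the plate's front corners at (180,466) and (424,466).

```bash
python3 - <<'E'
from h import *
import pickle
c=pickle.load(open('w3.pkl','rb'))
F=lambda x,y:(140+x/2.2-.3,y/2.2-.3)
g={}
for n,p,z in (('noseL',(254,257),106),('noseR',(342,257),106),('blL',(192,213),34),('blR',(409,213),34),('plL',(180,466),8),('plR',(424,466),8),('lugL',(162,52),22),('lugR',(440,52),22)):
    g[n]=onz(c,*F(*p),z); print(n,g[n])
m=lambda a,b:(g[a]+g[b])/2
for a in ('nose','bl','pl','lug'):
    d=g[a+'L']-g[a+'R']; print(a,m(a+'L',a+'R'),np.hypot(*d[:2]),np.arctan2(-d[0],d[1]))
E
```

```text
noseL [ 570.2 -137.2  106. ]
noseR [ 573.7 -163.1  106. ]
blL [ 583.  -107.6   34. ]
blR [ 593.9 -190.1   34. ]
plL [ 474.5 -109.6    8. ]
plR [ 488.9 -218.1    8. ]
lugL [642.3 -87.9  22. ]
lugR [ 656.4 -194.1   22. ]
nose [ 571.95 -150.15  106.  ] 26.135416583632264 0.13432144195296847
bl [ 588.45 -148.85   34.  ] 83.21694538974619 0.13136039492623316
pl [ 481.7  -163.85    8.  ] 109.45140474201324 0.1319477770117054
lug [ 649.35 -141.     22.  ] 107.13192801401456 0.13199638801617558
```

>>> jog_arm:
  series:
    - [0,-0.008,-0.2,0,0,0,0.9]
    - [0,-0.008,-0.4,0,0,0,0.9]
    - [0,-0.008,-0.6,0,0,0,0.9]
    - [0,-0.008,-0.74,0,0,0,0.9]
    - [0,-0.008,-0.77,0,0,0,0.9]
    - [0,-0.008,-0.77,0,0,0,0.9]
    - [0,-0.008,-0.77,0,0,0,0.9]

```text
clock: 6.5
eef_pos: [498.9, -160.5, 80.0]
eef_rot: [3.141, -0.001, 0.132]
wrist_force: [-0.6, 0.4, -1.9]
finger_gap: 13.6
finger_force: 50.0
```

>>> jog_arm:
  series:
    - [0,0,-0.01,0,0,0,0.9]
    - [0,0,-0.01,0,0,0,0.9]
    - [0,0,-0.02,0,0,0,0.9]
    - [0,0,-0.02,0,0,0,0.9]

```text
clock: 6.83
eef_pos: [498.4, -161.0, 77.0]
eef_rot: [3.141, -0.001, 0.131]
wrist_force: [-0.2, 0.7, -1.6]
finger_gap: 13.7
finger_force: 50.0
```

>>> jog_arm:
  series:
    - [0,0,-0.01,0,0,0,0.9]
    - [0,0,-0.01,0,0,0,0.9]
    - [0,0,-0.015,0,0,0,0.9]
    - [0,0,-0.015,0,0,0,0.9]

```text
clock: 7.17
eef_pos: [498.2, -161.0, 74.8]
eef_rot: [-3.142, 0.0, 0.131]
wrist_force: [-0.4, 0.5, -2.1]
finger_gap: 14.0
finger_force: 50.0
```

>>> jog_arm:
  series:
    - [0,0,-0.005,0,0,0,0.9]
    - [0,0,-0.01,0,0,0,0.9]
    - [0,0,-0.01,0,0,0,0.9]

```text
clock: 7.42
eef_pos: [498.2, -160.9, 73.5]
eef_rot: [-3.142, 0.0, 0.131]
wrist_force: [0.5, 0.5, -2.2]
finger_gap: 13.9
finger_force: 50.0
```

>>> jog_arm:
  series:
    - [0,0,-0.005,0,0,0,0.9]
    - [0,0,-0.008,0,0,0,0.9]
    - [0,0,-0.008,0,0,0,0.9]
    - [0,0,-0.008,0,0,0,0.9]

```text
clock: 7.75
eef_pos: [498.3, -160.9, 73.5]
eef_rot: [3.141, -0.0, 0.131]
wrist_force: [-4.9, 2.0, 8.7]
finger_gap: 14.1
finger_force: 50.0
```

The wedge is seated with about 10 N down. Now I push along yaw 0.131.

>>> jog_arm:
  series:
    - [0.06,0.008,0,0,0,0,0.9]
    - [0.12,0.016,0,0,0,0,0.9]
    - [0.18,0.024,0,0,0,0,0.9]
    - [0.24,0.032,0,0,0,0,0.9]
    - [0.3,0.04,0,0,0,0,0.9]
    - [0.3,0.04,0,0,0,0,0.9]

```text
clock: 8.25
eef_pos: [535.7, -156.2, 73.4]
eef_rot: [3.141, -0.002, 0.131]
wrist_force: [2.9, 0.6, 2.7]
finger_gap: 13.8
finger_force: 50.0
```

>>> jog_arm:
  series:
    - [0.02,0.0026,0,0,0,0,0.9]
    - [0.04,0.005,0,0,0,0,0.9]
    - [0.04,0.005,0,0,0,0,0.9]

```text
clock: 8.5
eef_pos: [539.7, -155.8, 73.4]
eef_rot: [3.141, -0.001, 0.131]
wrist_force: [-1.5, -1.2, 4.6]
finger_gap: 14.0
finger_force: 50.0
```

>>> jog_arm:
  series:
    - [0.02,0.0026,0,0,0,0,0.9]
    - [0.04,0.005,0,0,0,0,0.9]
    - [0.04,0.005,0,0,0,0,0.9]

```text
clock: 8.75
eef_pos: [544.0, -155.3, 73.4]
eef_rot: [3.141, -0.0, 0.131]
wrist_force: [-5.0, -2.2, 7.5]
finger_gap: 13.7
finger_force: 50.0
```

>>> jog_arm:
  series:
    - [0.02,0.0026,0,0,0,0,0.9]
    - [0.04,0.005,0,0,0,0,0.9]
    - [0.04,0.005,0,0,0,0,0.9]

```text
clock: 9.0
eef_pos: [548.9, -154.8, 73.5]
eef_rot: [3.141, -0.0, 0.131]
wrist_force: [-5.3, -2.1, 8.0]
finger_gap: 13.6
finger_force: 50.0
```

>>> jog_arm:
  series:
    - [0.02,0.0026,0,0,0,0,0.9]
    - [0.04,0.005,0,0,0,0,0.9]
    - [0.06,0.008,0,0,0,0,0.9]
    - [0.075,0.01,0,0,0,0,0.9]
    - [0.075,0.01,0,0,0,0,0.9]
    - [0.075,0.01,0,0,0,0,0.9]

```text
clock: 9.5
eef_pos: [557.7, -153.6, 73.5]
eef_rot: [3.141, -0.0, 0.131]
wrist_force: [-5.8, -2.0, 8.9]
finger_gap: 14.1
finger_force: 50.0
```

```bash
python3 - <<'E'
from h import *
import pickle
c,st=wrist(); pickle.dump(c,open('w4.pkl','wb')); print(st['eef_pos'],st['eef_rot'],st['wrist_force'])
s=cam('scene'); pickle.dump(s,open('s4.pkl','wb')); s0=pickle.load(open('scene.pkl','rb'))
im=np.zeros((600,800,3),np.uint8)
a=cv2.resize(c['frame'][0:265,140:420],None,fx=1.7,fy=1.7,interpolation=cv2.INTER_CUBIC); im[:a.shape[0],:a.shape[1]]=a
for i,k in enumerate((s0,s)):
    b=cv2.resize(k['frame'][195:270,195:270],None,fx=4,fy=4,interpolation=cv2.INTER_CUBIC); im[300*i:300*i+300,490:790]=b
cv2.imwrite('pics/m4.png',im[:,:,::-1])
E
```

```text
[ 557.73417968 -153.56046437   73.45215537] [ 3.14078733e+00 -2.27372576e-04  1.30913473e-01] [-5.83626756 -2.0157651   8.87456756]
```

View pics/m4.png

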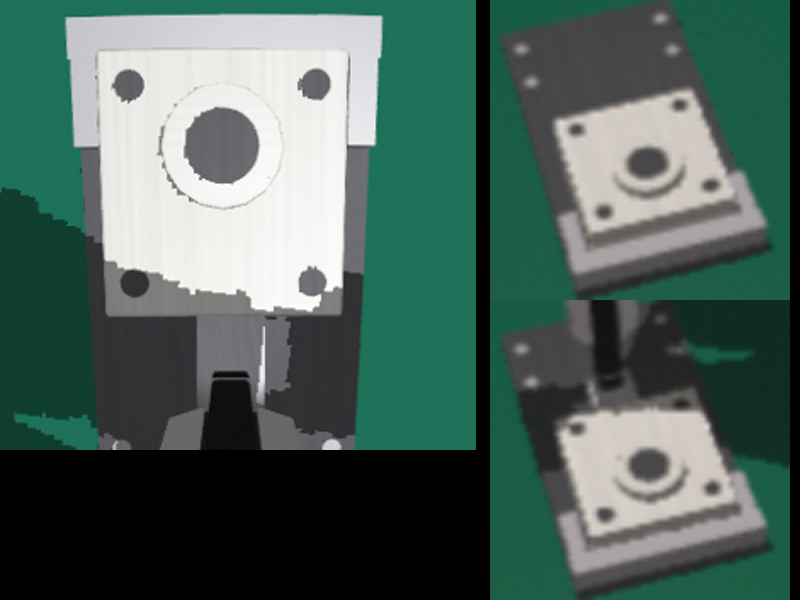

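The wrist view shows the block squarely against the fence, with its front edge at (104–342, 316) and rear edge at (97–347, 50). The wedge is under it, and the scene view shows the front raised a little. I'll estimate the lift from these.

```bash
python3 - <<'E'
from h import *
import pickle
c=pickle.load(open('w4.pkl','rb'))
F=lambda x,y:(140+x/1.7-.3,y/1.7-.3)
u=np.array([.9914,.131]);
o=np.array([498.3,-160.9])+u*(0) # TCP at set-down: wedge x=-89.5 rel base (588.45,-148.85)
al=lambda X:(X[:2]-[588.45,-148.85])@u
for z in (34,36,38,40):
    L=onz(c,*F(104,316),z);R=onz(c,*F(342,316),z);print(z,al(L),al(R),np.hypot(*(L-R)[:2]))
for z in (34,):
    L=onz(c,*F(97,50),z);R=onz(c,*F(347,50),z);print('rear',al(L),al(R),np.hypot(*(L-R)[:2]))
L=onz(c,*F(66,17),22);R=onz(c,*F(382,17),22);print('fence back',al(L),al(R),np.hypot(*(L-R)[:2]))
L=onz(c,*F(75,147),22);R=onz(c,*F(376,147),22);print('lug',al(L),al(R),np.hypot(*(L-R)[:2]))
print('wedge origin',-89.5+(np.array([557.7,-153.6])-[498.3,-160.9])@u)
E
```

```text
34 2.2454199999999553 2.167359999999978 85.32508423670029
36 2.6887199999999547 2.5171799999999296 84.50591695260162
38 3.045979999999932 2.9661399999999083 83.81181300986157
40 3.390139999999909 3.3290599999999744 82.90645330732706
rear 91.51879999999998 91.3511399999999 82.18643440373842
fence back 105.53957999999993 105.41705999999996 109.32611764807163
lug 61.595819999999954 61.398579999999924 107.60157991405144
wedge origin -29.65453999999997
```

The geometry gives a lift of about 4 mm: the ramp is about 12 mm high at the block's front edge, and the edge's width fits z of about 38. The rear is at the fence, so I'm handing in.

```bash
python3 -c "
from cell import manip
print(manip.sign_off())"
```

```text
the job is handed in; nothing more can be done
None
```

I handed the job in with the wedge still gripped and the block resting on it: its front is up about 4 mm by the camera geometry and its rear is down at the fence. `sign_off` returned no verdict.

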